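# Slide the cooling sheet home in the rack, low but clear of what stands beneath

### The job

Pick up the aluminium baking sheet from the pine board by its wooden grip and, keeping it level, slide it grip end last onto the lowest pair of the rack's rails that passes clear over whatever stands in the bottom of the rack. Push it in gently until it presses against the sprung back plate, never forcing it, then let go so that it stays against the plate. Leave everything else on the counter where it is.

Things in the scene. Friction and masses are not known exactly. Their poses are not given: they have to be found in the camera images.
- sheet: Flat aluminium baking sheet, 150 mm long (x) by 170 wide (y), 4 thick, with a rim 10 high, 3 thick round front and sides, within those sizes. Origin: underside, centre of the 150 x 170 part. +x is the leading edge, first into the rack; a tongue 30 wide, 4 thick runs back from the rear edge to x = -165 mm and carries the grip. About 0.2 kg (varies). Starts flat on the pine board.
- grip (a point): Centre of the top of the sheet's wooden grip, an upright block 20 mm (sheet x) by 16 (sheet y) by 40 high, standing on the tongue; this point is at sheet x = -150 mm, y = 0, 44 mm above the underside. Axes as the sheet's. Nose heavy: the centre of mass lies about 125 mm ahead of the grip, so grip firmly (about 40 N).
- board: Rectangular pine board, 290 x 230 x 20 mm, fixed; origin at the centre of its underside.
- rack: Fixed steel cooling rack, 180 mm deep (x, -90 to 90), 205 wide (y), 170 high. Origin: centre of its footprint on the counter. Open mouth at -x, the sheet goes in along +x. Two side frames (no cross bar at the mouth) carry three pairs of L-shaped rails, tops 78, 114, 150 mm above the counter. Inside, the bowl or egg cup stands on the counter. Over 25 N between sheet and rack is forcing.
- rail_low (a point): Middle of the mouth of the lowest rail pair: rack x = -90 mm, y = 0, at rail top height (78 mm). Axes as the rack's. All rails: ledges 4 mm thick that reach in to 75.5 mm from the middle plane, upright webs 175 mm apart (sheet 170 mm) rising 14 mm above the ledges.
- rail_mid (a point): The same for the middle rail pair (114 mm).
- rail_top (a point): The same for the top rail pair (150 mm); never the right one.
- bowl: Deep steel mixing bowl, 120 mm across, 98 high, origin at the centre of its underside. Either it or the egg cup stands in the bottom of the rack near its middle, the other on the open counter. With the bowl in the rack the lowest rails are blocked and the middle pair is right.
- eggcup: White ceramic egg cup, 48 mm across, 62 mm high, origin at the centre of its underside. With the egg cup in the rack the lowest pair is right.
- rollingpin: Two-handled wooden rolling pin, 340 mm long, 54 mm thick, lying along its x; origin under its middle. Bystander.
- jar: Glass jar with steel lid, 60 mm across, 70 mm high; origin under its centre. Bystander.
- mug: Blue ceramic mug, 76 mm across, 85 mm high; origin under its centre. Bystander.
- tin: Flat plain aluminium tin, 72 mm across, 50 mm high; origin under its centre. Bystander.
- spoon: Wooden spoon lying along its x. Bystander.
- plate_zone (a point): Fixed point of the rack (rack x = 74 mm, z = 120), mid-zone of the sprung back plate: an upright plate 100 mm wide, from 72 to 168 mm high, serving all rail pairs. Its real depth changes and is not measured: its front face at rest lies anywhere from rack x = 55 to 90 mm. It gives about 1 mm per 6 N, up to 20 mm, heavily damped (200 N s/m). Over 15 N on it is forcing.
There are look-alikes about, which are no part of the job. Leave any blue or green look-alike of the eggcup alone.

How it is judged:
On the way, in this order (a step that is already met when the one before it is completed fails the run):
1. the sheet is lifted off the board (height (world z) of sheet above 0.05 m and distance of sheet from where it was at the start of the episode above 0.03 m), for 0.1 s.
2. the sheet's leading edge is in on the right pair of rails, most of the sheet still outside (((horizontal distance between eggcup and rack below 0.05 m and z of sheet in the frame of rack between 0.074 and 0.084 m) or (horizontal distance between bowl and rack below 0.05 m and z of sheet in the frame of rack between 0.11 and 0.12 m)) and y of sheet in the frame of rack between -0.008 and 0.008 m and angle between the x axis of sheet and the x axis of rack, either way round below 0.06 rad and x of sheet in the frame of rack between -0.155 and -0.04 m), for 0.1 s.
3. the sheet, on those rails, presses against the back plate (((horizontal distance between eggcup and rack below 0.05 m and z of sheet in the frame of rack between 0.074 and 0.084 m) or (horizontal distance between bowl and rack below 0.05 m and z of sheet in the frame of rack between 0.11 and 0.12 m)) and y of sheet in the frame of rack between -0.008 and 0.008 m and angle between the x axis of sheet and the x axis of rack, either way round below 0.06 rad and contact force between sheet and stopplate_c0 above 2 N), for 0.1 s.
At the end, for the whole second after the job is handed in: The sheet rests, released and still, on the right rail pair (lowest over the egg cup, middle over the bowl): underside -4/+6 mm of the rail tops, level to 0.05 rad, within 8 mm and 0.06 rad of the rack's middle line, leading edge within 5 mm of the back plate (((horizontal distance between eggcup and rack below 0.05 m and z of sheet in the frame of rack between 0.074 and 0.084 m) or (horizontal distance between bowl and rack below 0.05 m and z of sheet in the frame of rack between 0.11 and 0.12 m)) and y of sheet in the frame of rack between -0.008 and 0.008 m and angle between the x axis of sheet and the x axis of rack, either way round below 0.06 rad and x of stopplate_c0 in the frame of sheet below 0.082 m and angle between sheet's own z axis and vertical below 0.05 rad and linear speed of sheet below 0.02 m/s and contact force between the fingers and sheet below 0.1 N); the robot touches nothing.
It fails at once if the back plate pressed with more than 15 N, or the sheet jammed against the rack with more than 25 N (contact force between sheet and stopplate_c0 above 15 N or contact force between sheet and rack above 25 N).
It fails at once if the sheet tipped more than 0.4 rad (angle between sheet's own z axis and vertical above 0.4 rad).
It fails at once if a bystander moved more than 25 mm or, for the bowl and egg cup, tipped (distance of any of bowl, eggcup, rollingpin, jar, mug, tin, spoon from where it was at the start of the episode above 0.025 m or angle between any of bowl, eggcup's own z axis and vertical above 0.3 rad).
It also fails if it takes over 56 s, if anything falls off the work surface, if the arm or the gripper's body presses on something with over 40 N, if the wrist force passes 120 N, or if a joint passes its speed limit or range.

### The arm

A 6-joint arm with a two-finger parallel gripper is mounted at the origin on the work surface. World frame = base frame: x ahead of the robot, y to its left, z up, the work surface at z = 0. Lengths are in m, angles in rad, forces in N, time in s.
With the tool pointing down it reaches from about 0.35 to 0.875 m from the base axis. Payload 4.2 kg.
Tool frame: the origin (TCP) lies between the finger pads; the fingertips stand 14 mm ahead of it and the grasp point (between the pads) lies 5 mm behind it; y points along the fingers, z is the direction in which the jaws open and shut, and the axes are right-handed (so a half turn about y gives the same grasp; the last joint's range is limited). The gripper opens to 85 mm and grips with 20 to 120 N. Pads are 22 mm wide; open, the fingers measure 114 mm over their backs; the gripper's body (76 mm by 85 mm) begins 54 mm behind the grasp point. The pads swing forward as they close: fully open they stand 13 mm farther back than shut.
Start: joints at [-0.862, 0.385, 0.008, 0, -1.194, -0.259], TCP at [0.272, -0.563, 0.245] pointing down, gripper open.
Joint ranges: [-3.14, 3.14], [-1.21, 2.06], [-1.07, 1.41], [-3.16, 2.05], [-2.99, -0.16], [-3.1, 3.1]. Speed limits (rad/s): [2.79, 2.79, 3.14, 3.14, 3.14, 3.14].

### API

Orientations are given as a unit quaternion [w, x, y, z].
In Python, from station import bot gives the robot as it stands. The module is installed in compiled form; this text tells all that it offers.
- The arm moves only by the tool drive_tool, never from a script. Its argument "moves" is text: rows parted by semicolons, each of 7 numbers parted by spaces: the turn, a rotation vector about the tool's x, y, z in rad, then the shift along the tool's x, y, z in m, then the opening, from 0 (shut) to 1 (fully open). In form: ax ay az x y z hand; .... A call has 1 to 8 rows; each row shifts and turns the commanded pose from where the row before left it, along the tool's axes as they then stand; what a row does not reach is not made up. A row lasts 1/10 s, in which the tool goes at most 50 mm and 8.59 degrees, less where a joint would pass 70% of its speed; a pose out of reach is approached as far as the arm can. A call is refused whole if a number of a shift passes 0.05 or a number of a turn 0.15, either way. A call with a gripper value outside its range is refused whole. The fingers move at their own pace and stop on an object; "grip_force" is the grip in N (left out, the last holds). Time passes only in rows, so rows that do not move let the fingers close. It gives the time, the measured TCP pose, the force and the opening at its end, in the units of the state.
- bot.observe(): the state, without advancing time (a new reading comes with each control period).
- bot.camera(name): name is "scene" or "top"; returns (picture, depth): 384x512x3 uint8, blue, green, red; 384x512 float32, m along the optical axis (not along the pixel's ray), 0 where there is no reading.
- bot.calibration(name): a dict with "vertical_fov" (degrees; the focal length in pixels is half the picture's height over the tangent of half this angle, whatever the lens; pixels are square), "cx", "cy" (the principal point, pixels), "world_to_cam" (4x4, takes a point from world to camera coordinates). Camera axes: x right, y up, looking along -z (the intrinsics and any distortion apply to the point x, -y, -z); pixel columns grow to the right and rows downward; lengths in m; the calibration is good to about 2 mm. A picture is of the moment at which its call begins. calibration takes no time and is no camera call.
- bot.finish_job(): hands the job in, once; it reports no verdict.
The state is a dict: "time": time; "joint_pos": joint angles; "qd": joint speeds; "joint_efforts": joint torques, N m; "eef_pos": TCP position; "tool_rot": TCP orientation; "ft_force": force on the tool from outside, world axes, zero at the start; "torque": the same for the moment, N m; "grip_width": finger opening in m.
Only numpy, scipy, OpenCV 4.12 (cv2) and the standard library are available. Lean on these libraries where they do the work, as an engineer would, in place of code of your own. Each camera call takes 0.05 s, during which the arm holds its last target. There are 200 camera calls.

## Working session

There is one attempt and no reset: what is moved stays moved. The work goes in short steps, Python scripts to look and compute and a tool call to move; the robot and the scene stay as the last step left them, time stands still between calls to the robot, and variables do not carry over. Pictures are saved under pics/ and viewed, about 8 in all and at most 12, crops included, and the job is handed in when it is done.

Besides the shell and the picture viewer there is one more tool, called after ">>>" by a JSON object that holds its "op" and its "data", one argument or row to a line. drive_tool: Moves the arm, as the interface text tells. Its arguments: {"type":"object","properties":{"moves":{"type":"string"},"grip_force":{"type":"number"}},"required":["moves"]}

```bash
mkdir -p pics; cat > h.py <<'E'
import numpy as np, cv2
from station import bot
def grab(n):
    im,d=bot.camera(n); c=bot.calibration(n); np.savez(n+'.npz',im=im,d=d); return im,d,c
def world(d,c,us=None):
    h,w=d.shape; f=h/2/np.tan(np.radians(c['vertical_fov'])/2)
    v,u=np.mgrid[:h,:w].astype(float)
    x=(u-c['cx'])/f;y=(v-c['cy'])/f
    P=np.stack([x*d,-y*d,-d,np.ones_like(d)],-1)
    W=P@np.linalg.inv(np.array(c['world_to_cam'])).T
    W[d==0]=np.nan
    return W[...,:3]
E
python3 - <<'E'
from h import *
o=[]
for n in('scene','top'):
    im,d,c=grab(n); print(n,{k:np.round(v,4).tolist() if not isinstance(v,(str,type(None),dict)) else v for k,v in c.items()})
    cv2.imwrite(f'pics/{n}0.png',im)
print(bot.observe())
E
```

```text
scene {'vertical_fov': 49.9259, 'cx': 264.3335, 'cy': 190.8624, 'world_to_cam': [[0.7574, 0.6527, -0.0171, -0.3905], [-0.5101, 0.6079, 0.6085, 0.2537], [0.4076, -0.4522, 0.7934, -1.6273], [0.0, 0.0, 0.0, 1.0]]}
top {'vertical_fov': 48.4033, 'cx': 246.9489, 'cy': 188.0177, 'world_to_cam': [[0.0088, -1.0, 0.004, -0.0412], [0.9963, 0.0091, 0.0858, -0.5485], [-0.0858, 0.0032, 0.9963, -1.1697], [0.0, 0.0, 0.0, 1.0]]}
{'time': 0.1, 'joint_pos': array([-8.62408280e-01,  3.85458537e-01,  6.74418139e-03, -4.22934094e-04,
       -1.19398507e+00, -2.58612441e-01]), 'qd': array([ 0.00051776, -0.00116762,  0.00152656,  0.00098482, -0.00053493,
        0.00082771]), 'joint_efforts': array([ 1.28850370e-04, -3.93320060e+01,  1.88930154e+01,  4.19800311e+00,
       -2.59002336e-03,  1.73082651e-05]), 'eef_pos': array([ 0.27153038, -0.56238218,  0.24433831]), 'tool_rot': array([ 0.68997352, -0.68865286, -0.15743911,  0.15781859]), 'ft_force': array([-0.67242968,  0.57443252, -0.23805604]), 'torque': array([0.01177731, 0.03817664, 0.05845106]), 'grip_width': 0.08572590034772012}
```

View pics/scene0.png

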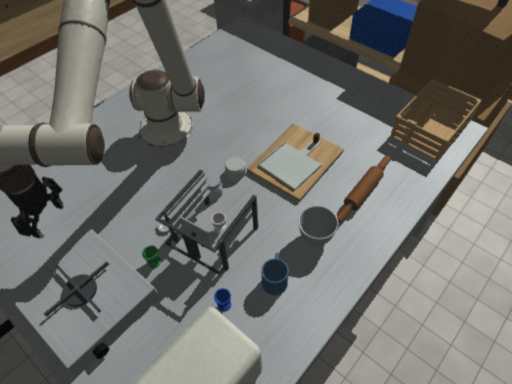

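View pics/top0.png

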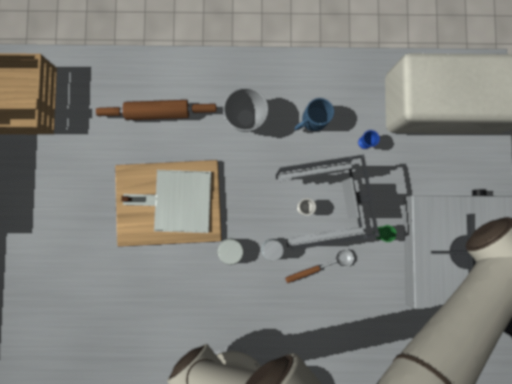

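The egg cup (white, scene (218,220), top (307,207)) stands in the rack and the bowl (top (246,110)) is outside, so the lowest pair is right. The look-alikes are green at top (387,233) and blue at (369,139). The sheet is on the board at top (183,201), with its grip at (126,199). The only other flat grey things are the tin at (231,251) and the grey panel at (460,250). The rack mouth faces left in the picture (+y).

```bash
python3 - <<'E'
from h import *
for n in('scene','top'):
    z=np.load(n+'.npz'); im,d=z['im'],z['d']; W=world(d,bot.calibration(n)); X,Y,Z=W[...,0],W[...,1],W[...,2]
    hsv=cv2.cvtColor(im,cv2.COLOR_BGR2HSV)
    t=(np.abs(X-.5)<.02)&(np.abs(Y+.0)<.5)
    print(n,'table z',np.nanmedian(Z[(np.abs(Z)<.02)]))
    b=(X>.4)&(X<.75)&(Y>.02)&(Y<.4)
    s=b&(hsv[...,1]<70)&(Z>.016)&(Z<.045)
    nl,L,st,ce=cv2.connectedComponentsWithStats(s.astype(np.uint8)); k=1+np.argmax(st[1:,4]); m=cv2.morphologyEx((L==k).astype(np.uint8),cv2.MORPH_OPEN,np.ones((9,9)))>0
    print('sheet',cv2.minAreaRect(W[m][:,:2].astype(np.float32)*1000),np.nanmedian(Z[m]),m.sum())
    bm=b&(hsv[...,1]>=70)&(Z>.012)&(Z<.03); print('board',cv2.minAreaRect(W[bm][:,:2].astype(np.float32)*1000),np.nanmedian(Z[bm]))
    g=b&(Z>.048)&(Z<.08)&(Y>.2); print('grip',W[g].mean(0),np.nanmax(Z[g]),g.sum(),[np.percentile(W[g][:,i],[2,98]).round(4) for i in(0,1)])
    r=(X>.35)&(X<.7)&(Y>-.5)&(Y<-.08)&(Z>.135)&(Z<.2)&(hsv[...,1]<90)
    print('rack',cv2.minAreaRect(W[r][:,:2].astype(np.float32)*1000),r.sum(),np.percentile(Z[r],[5,50,95]))
    # height map, top-down ortho 1px=1mm over x .3-.75, y .4..-.4
    H=np.zeros((450,800,3),np.uint8); ok=np.isfinite(Z)&(X>.3)&(X<.75)&(np.abs(Y)<.4)
    o=np.argsort(Z[ok]); r_=((.75-X[ok])*1000).astype(int)[o]; c_=((.4-Y[ok])*1000).astype(int)[o]
    cm=cv2.applyColorMap(np.clip(Z[ok]/.18*255,0,255).astype(np.uint8)[:,None],cv2.COLORMAP_TURBO)[:,0]
    for a,e,q in zip(r_,c_,cm[o]): cv2.circle(H,(int(e),int(a)),1,q.tolist(),-1)
    cv2.imwrite(f'pics/h_{n}.png',H)
a=np.load('top.npz')['im'][140:290,100:400]; cv2.imwrite('pics/crop.png',cv2.resize(a,(780,390),interpolation=cv2.INTER_CUBIC))
E
```

```text
scene table z 8.084989146506238e-05
sheet ((508.1575012207031, 151.83522033691406), (178.2679901123047, 180.8094940185547), 87.92064666748047) 0.023923610823554542 1519
board ((509.7492980957031, 181.53048706054688), (226.45663452148438, 289.752685546875), 3.033586263656616) 0.01982741065358795
grip [0.54071318 0.28804844 0.05840336] 0.06776976898059295 38 [array([0.5064, 0.7492]), array([0.26  , 0.3028])]
rack ((505.58001708984375, -237.05435180664062), (207.66500854492188, 213.46519470214844), 9.608205795288086) 1768 [0.14430355 0.16561544 0.17196842]
top table z 0.00016819042737359347
sheet ((511.7017517089844, 175.8614044189453), (223.10098266601562, 173.7184295654297), 89.84977722167969) 0.02395066057963069 3684
board ((569.2720336914062, 188.3449249267578), (349.89935302734375, 287.77587890625), 2.919060707092285) 0.019960344639119
grip [0.59184349 0.2849659  0.05779548] 0.07040590596636687 78 [array([0.5062, 0.7499]), array([0.2176, 0.3046])]
rack ((504.48876953125, -235.62225341796875), (205.31663513183594, 212.1384735107422), 9.59698486328125) 2453 [0.14739669 0.16630534 0.17248705]
```

View pics/crop.png

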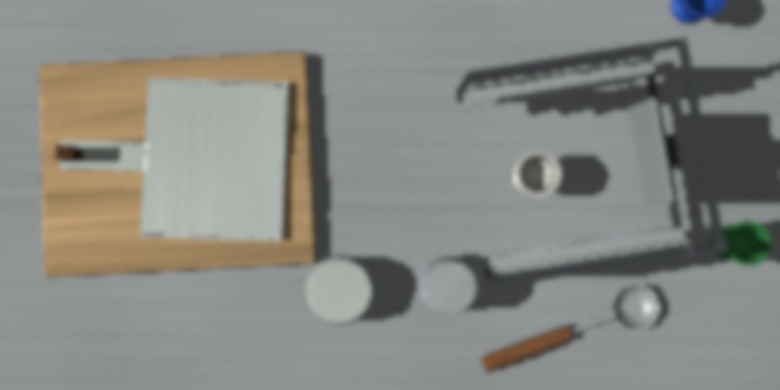

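View pics/h_top.png

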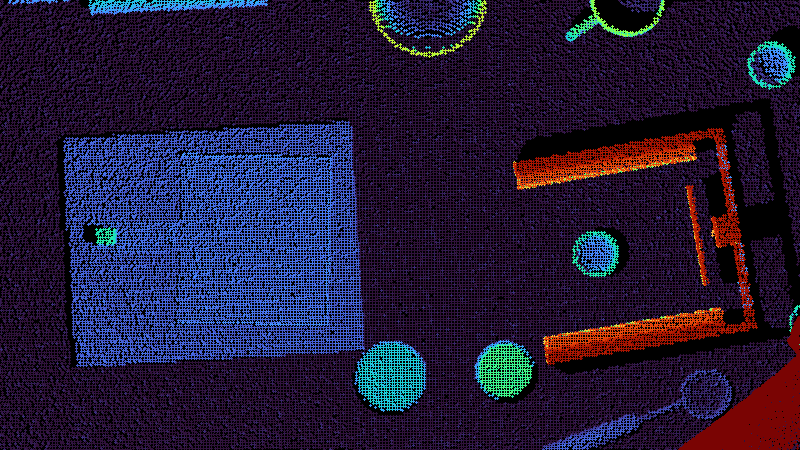

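The crop shows the sheet and grip at crop (70,153), the white egg cup in the rack at (537,175) and the jar at (448,287), just outside the mouth. Now I'll fit the rack, plate, sheet and grip precisely.

```bash
cat >> h.py <<'E'
def pix2plane(uv,c,zp):
    f=192/np.tan(np.radians(c['vertical_fov'])/2); M=np.linalg.inv(np.array(c['world_to_cam']))
    uv=np.atleast_2d(uv).astype(float)
    D=np.c_[(uv[:,0]-c['cx'])/f,-(uv[:,1]-c['cy'])/f,-np.ones(len(uv))]@M[:3,:3].T
    return M[:3,3]+D*((zp-M[2,3])/D[:,2])[:,None]
def axes(q):
    from scipy.spatial.transform import Rotation as R
    return R.from_quat([q[1],q[2],q[3],q[0]]).as_matrix()
E
python3 - <<'E'
from h import *
c0=np.array([.505,-.236])
for n in('scene','top'):
    z=np.load(n+'.npz'); im,d=z['im'],z['d']; c=bot.calibration(n); W=world(d,c); X,Y,Z=np.moveaxis(W,-1,0)
    hsv=cv2.cvtColor(im,cv2.COLOR_BGR2HSV)
    yaw=-1.41; cc=c0.copy()
    for it in range(4):
        ex=np.array([np.cos(yaw),np.sin(yaw)]); ey=np.array([-ex[1],ex[0]])
        x=(W[...,:2]-cc)@ex; y=(W[...,:2]-cc)@ey
        lines=[]
        for s in(1,-1):
            m=(Z>.14)&(Z<.158)&(s*y>.06)&(s*y<.11)&(np.abs(x)<.08)
            xs,ys=x[m],s*y[m]; bx=np.linspace(-.075,.05,26); P=[]
            for a,b in zip(bx[:-1],bx[1:]):
                q=ys[(xs>=a)&(xs<b)]
                if len(q)>2: P.append(((a+b)/2,s*q.min()))
            P=np.array(P); k=np.polyfit(P[:,0],P[:,1],1); r=P[:,1]-np.polyval(k,P[:,0]); g=abs(r)<.004
            lines.append(np.polyfit(P[g,0],P[g,1],1))
        k=np.mean(lines,0); cc=cc+ey*k[1]; yaw+=k[0]
    w=[]
    for s in (1,-1):
        m=(Z>.159)&(Z<.176)&(np.abs(x)<.07)&(s*y>.06)&(s*y<.12); w.append(np.percentile(s*y[m],[2,50,98]).round(4))
    a=(Z>.14)&(Z<.18)&(np.abs(np.abs(y)-.09)<.02)&(abs(x)<.13); ext=np.percentile(x[a],[.5,99.5])
    pl=(Z>.13)&(Z<.178)&(abs(y)<.045)&(x>.03)&(x<.1)
    print(n,'rack',cc,'yaw',yaw,'slopes',[l.round(4).tolist() for l in lines],'web',w,'x ext',ext,'plate x',np.percentile(x[pl],[1,10,25,50,75,90,99]).round(4))
    ec=(Z>.055)&(Z<.07)&(np.hypot(x,y)<.06);print(' eggcup rim',W[ec][:,:2].mean(0))
    for nm,p in(('jar',(.38,-.105,.07)),('tin',(.38,.009,.05))):
        m=(abs(Z-p[2])<.006)&(np.hypot(X-p[0],Y-p[1])<.06)&(hsv[...,1]<90); print(nm,(W[m][:,:2].min(0)+W[m][:,:2].max(0))/2)
    # sheet by contour on plane z=.030
    b=(X>.4)&(X<.64)&(Y>.02)&(Y<.34)&(Z>.015)
    s=(b&(hsv[...,1]<75)).astype(np.uint8); s=cv2.morphologyEx(s,cv2.MORPH_OPEN,np.ones((9,9)))
    cn=max(cv2.findContours(s,0,1)[0],key=cv2.contourArea)[:,0]; Q=pix2plane(cn,c,.028)
    print(' sheet',cv2.minAreaRect(Q[:,:2].astype(np.float32)*1000))
    g=(X>.48)&(X<.55)&(Y>.25)&(Y<.33)&(Z>.052)&(Z<.08); print(' grip',np.median(W[g],0),[np.percentile(W[g][:,i],[3,97]).round(4) for i in range(3)],g.sum())
o=bot.observe(); print(axes(o['tool_rot']).round(3))
E
```

```text
scene rack [ 0.50529114 -0.23595112] yaw -1.40396485346915 slopes [[-0.0082, 0.0757], [0.0082, -0.0758]] web [array([0.0889, 0.0975, 0.1032]), array([0.0868, 0.0926, 0.103 ])] x ext [-0.1037093   0.10696483] plate x [0.063  0.065  0.066  0.067  0.0855 0.0948 0.0996]
 eggcup rim [ 0.49753009 -0.19975085]
jar [ 0.38362392 -0.11578372]
tin [0.37489958 0.00527631]
 sheet ((511.72430419921875, 147.18829345703125), (174.99612426757812, 176.94126892089844), 88.61201477050781)
 grip [0.51696203 0.28929232 0.06161456] [array([0.508 , 0.5236]), array([0.2821, 0.3028]), array([0.0533, 0.0672])] 29
top rack [ 0.50447474 -0.23608507] yaw -1.3992746799671298 slopes [[0.0011, 0.0761], [-0.0011, -0.0761]] web [array([0.0874, 0.0945, 0.1021]), array([0.0874, 0.0944, 0.1021])] x ext [-0.10605581  0.10419857] plate x [0.0602 0.0607 0.0613 0.0799 0.0912 0.0974 0.0996]
 eggcup rim [ 0.49610042 -0.20039465]
jar [ 0.38325255 -0.11438124]
tin [0.37292828 0.00929312]
 sheet ((510.92108154296875, 174.34426879882812), (172.22140502929688, 222.02455139160156), 0.5002416372299194)
 grip [0.51313274 0.29222698 0.06312709] [array([0.5072, 0.5208]), array([0.2853, 0.3029]), array([0.0562, 0.0673])] 47
[[ 0.901 -0.001 -0.435]
 [ 0.435  0.002  0.901]
 [-0.    -1.     0.002]]
```

>>> {"op": "drive_tool", "data": {
  "moves": "0 -0.14 0 0 0 0 1;0 -0.14 0 0 0 0 1;0 -0.14 0 0 0 0 1;0 -0.14 0 0 0 0 1;0 -0.14 0 0 0 0 1;0 -0.14 0 0 0 0 1;0 -0.14 0 0 0 0 1;0 -0.14 0 0 0 0 1",
  "grip_force": 60
}}

```text
time: 0.9
eef_pos: [0.2716, -0.5625, 0.2446]
tool_rot: [-0.499, 0.498, 0.501, -0.501]
ft_force: [0.4, -0.2, -0.3]
grip_width: 0.085
```

>>> {"op": "drive_tool", "data": {
  "moves": "0 0 0 0.045 0 -0.013 1;0 0 0 0.045 0 -0.013 1;0 0 0 0.045 0 -0.013 1;0 0 0 0.045 0 -0.013 1;0 0 0 0.045 0 -0.013 1;0 0 0 0.045 0 -0.013 1;0 0 0 0.045 0 -0.013 1;0 0 0 0.045 0 -0.013 1"
}}

```text
time: 1.7
eef_pos: [0.3759, -0.2011, 0.2452]
tool_rot: [0.5, -0.5, -0.5, 0.5]
ft_force: [1.7, -0.0, -0.7]
grip_width: 0.0855
```

>>> {"op": "drive_tool", "data": {
  "moves": "0 0 0 0.045 0 -0.013 1;0 0 0 0.045 0 -0.013 1;0 0 0 0.045 0 -0.013 1;0 0 0 0.045 0 -0.013 1;0 0 0 0.045 0 -0.013 1;0 0 0 0.045 0 -0.013 1;0 0 0 0.045 0 -0.013 1;0 0 0 0.045 0 -0.013 1"
}}

```text
time: 2.5
eef_pos: [0.4803, 0.1589, 0.2451]
tool_rot: [0.5, -0.5, -0.5, 0.5]
ft_force: [0.8, -0.7, -0.7]
grip_width: 0.0853
```

```bash
python3 - <<'E'
from h import *
o=bot.observe(); A=axes(o['tool_rot']); print(o['time'],o['eef_pos'],o['joint_pos'].round(2),A.round(3))
t=np.array([.515,.293,.15]); print('tool shift to above grip',A.T@(t-o['eef_pos']))
# sheet side edges yaw from saved images, gradient line fit on the body
for n in('top','scene'):
    z=np.load(n+'.npz'); im,d=z['im'],z['d']; c=bot.calibration(n); W=world(d,c); X,Y,Z=np.moveaxis(W,-1,0)
    hsv=cv2.cvtColor(im,cv2.COLOR_BGR2HSV); b=(X>.4)&(X<.64)&(Y>.06)&(Y<.235)&(Z>.015)&(hsv[...,1]<75)
    for s in(1,-1):
        P=[]
        for yb in np.arange(.085,.215,.006):
            q=X[b&(abs(Y-yb)<.003)&(s*(X-.512)>.05)]
            if len(q): P.append((yb,s*np.max(s*q)))
        P=np.array(P); k=np.polyfit(P[:,0],P[:,1],1); print(n,s,'slope dx/dy',k[0],'x at .147',np.polyval(k,.147),np.std(P[:,1]-np.polyval(k,P[:,0])))
E
```

```text
2.5 [0.4803043  0.15889238 0.24509728] [ 0.64  0.18 -0.28 -0.   -1.11 -0.64] [[ 0. -0. -1.]
 [ 1. -0.  0.]
 [-0. -1.  0.]]
tool shift to above grip [ 0.13414265  0.09505323 -0.03468102]
top 1 slope dx/dy -0.048444897990539804 x at .147 0.6062793254702332 0.01154060427967806
top -1 slope dx/dy 0.027814069788845062 x at .147 0.4256004095293235 0.0009368525806239729
scene 1 slope dx/dy 0.013392558331983884 x at .147 0.5965397701011488 0.0008937688624670331
scene -1 slope dx/dy 0.09917026703132532 x at .147 0.42199779831538237 0.005366430504933376
```

>>> {"op": "drive_tool", "data": {
  "moves": "0 0.02 0 0.034 0.02 -0.0086 1;0 0 0 0.034 0.025 -0.0086 1;0 0 0 0.034 0.025 -0.0086 1;0 0 0 0.034 0.025 -0.0086 1;0 0 0 0 0 0 1;0 0 0 0 0 0 1"
}}

```text
time: 3.1
eef_pos: [0.5165, 0.2924, 0.1489]
tool_rot: [-0.505, 0.505, 0.494, -0.496]
ft_force: [-0.5, 0.5, 1.1]
grip_width: 0.0856
```

```bash
python3 - <<'E'
from h import *
o=bot.observe(); print(o['eef_pos'],axes(o['tool_rot']).round(3))
a,d,c=grab('scene'); t,d2,_=grab('top')
cv2.imwrite('pics/g1.png',np.hstack([cv2.resize(a[100:220,220:360],(400,343)),cv2.resize(t[130:270,90:250],(392,343))]))
E
```

```text
[0.51651241 0.29242363 0.14888063] [[ 0.02  -0.002 -1.   ]
 [ 1.    -0.002  0.02 ]
 [-0.002 -1.     0.002]]
```

View pics/g1.png

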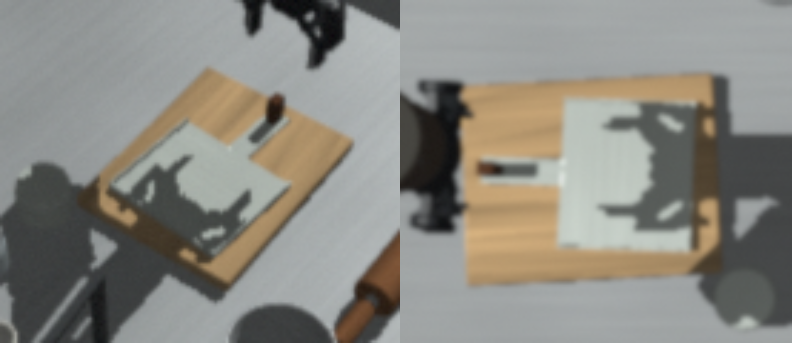

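Both views show the open fingers straddling the grip line with nothing near them. I'll go down and grasp.

>>> {"op": "drive_tool", "data": {
  "moves": "0 0 0 0.001 0.035 0.0015 1;0 0 0 0 0.035 0 1;0 0 0 0 0.025 0 1;0 0 0 0 0.01 0 1;0 0 0 0 0 0 1"
}}

```text
time: 3.7
eef_pos: [0.5154, 0.2925, 0.0453]
tool_rot: [-0.505, 0.505, 0.494, -0.495]
ft_force: [-0.6, 0.1, 0.1]
grip_width: 0.0855
```

>>> {"op": "drive_tool", "data": {
  "moves": "0 0 0 0 0 0 0;0 0 0 0 0 0 0;0 0 0 0 0 0 0;0 0 0 0 0 0 0;0 0 0 0 0 0 0;0 0 0 0 0 0 0;0 0 0 0 0 0 0;0 0 0 0 0 0 0"
}}

```text
time: 4.5
eef_pos: [0.5158, 0.2938, 0.046]
tool_rot: [-0.505, 0.505, 0.495, -0.494]
ft_force: [-2.4, 0.5, 5.0]
grip_width: 0.0153
```

>>> {"op": "drive_tool", "data": {
  "moves": "0 0 0 0 0 0 0;0 0 0 0 -0.003 0 0;0 0 0 0 -0.01 0 0;0 0 0 0 -0.02 0 0;0 0 0 0 -0.02 0 0;0 0 0 0 -0.02 0 0;0 0 0 0 -0.01 0 0;0 0 0 0 0 0 0"
}}

```text
time: 5.3
eef_pos: [0.5162, 0.294, 0.1299]
tool_rot: [0.505, -0.505, -0.496, 0.494]
ft_force: [0.4, -0.0, -1.5]
grip_width: 0.015
```

```bash
cat > meas.py <<'E'
from h import *
o=bot.observe(); print(o['time'],o['eef_pos'],axes(o['tool_rot']).round(3).tolist(),o['ft_force'],o['torque'],o['grip_width'])
e=o['eef_pos']; A=axes(o['tool_rot']); f=-A[:2,0]/np.hypot(*A[:2,0]); l=np.array([-f[1],f[0]])
for n in('scene','top'):
    im,d,c=grab(n); W=world(d,c); r=W[...,:2]-e[:2]; x=r@f; y=r@l; Z=W[...,2]
    zp=e[2]-.02
    m=(x>.09)&(x<.21)&(abs(y)<.075)&(abs(Z-zp)<.03)
    p=W[m]; k,_,_,_=np.linalg.lstsq(np.c_[x[m],y[m],np.ones(m.sum())],p[:,2],rcond=None)
    res=p[:,2]-np.c_[x[m],y[m],np.ones(m.sum())]@k; g=abs(res)<.003
    k,_,_,_=np.linalg.lstsq(np.c_[x[m],y[m],np.ones(m.sum())][g],p[g,2],rcond=None)
    print(n,'floor z at grip',k[2],'pitch',k[0],'roll',k[1],'z tcp-floor',e[2]-k[2],m.sum())
    pl=k[0]*x+k[1]*y+k[2]; b=(abs(Z-pl-.003)<.009)&(x>.05)&(x<.26)&(abs(y)<.12)
    for s in(1,-1):
        P=[]
        for a in np.arange(.09,.21,.006):
            q=s*y[b&(abs(x-a)<.003)&(s*y>.05)]
            if len(q): P.append((a,s*np.max(q)))
        if len(P)<5: continue
        P=np.array(P); t=np.polyfit(P[:,0],P[:,1],1); print('  side',s,'y at .15',np.polyval(t,.15).round(4),'slope',t[0].round(4),'sd',np.std(P[:,1]-np.polyval(t,P[:,0])).round(4))
    F=[x[b&(abs(y-a)<.004)].max() for a in np.arange(-.07,.071,.01) if (b&(abs(y-a)<.004)).any()]; print('  front',np.median(F))
E
python3 meas.py; python3 -c "
import numpy as np,cv2
a=np.load('scene.npz')['im'];t=np.load('top.npz')['im']
cv2.imwrite('pics/g2.png',np.hstack([cv2.resize(a[90:230,200:370],(400,330)),cv2.resize(t[120:280,70:260],(392,330))]))"
```

```text
5.3 [0.51616033 0.29397182 0.12986161] [[0.021, 0.002, -1.0], [1.0, 0.002, 0.021], [0.002, -1.0, -0.002]] [ 0.39352516 -0.02270564 -1.47447306] [ 0.34293864 -0.05776893  0.02536354] 0.01501214477584029
scene floor z at grip 0.10778886156790772 pitch -0.006855856321794345 roll 0.0005288359324714526 z tcp-floor 0.022072752110686836 1135
  side 1 y at .15 0.0845 slope 0.0025 sd 0.0007
  side -1 y at .15 -0.085 slope -0.0045 sd 0.002
  front 0.22649783382889002
top floor z at grip 0.10606797357009708 pitch -0.0021660253108346725 roll -0.0002533248516462666 z tcp-floor 0.02379364010849748 2655
  side 1 y at .15 0.0816 slope -0.0083 sd 0.0008
  side -1 y at .15 -0.0858 slope 0.0007 sd 0.0007
  front 0.22398902877189733
```

View pics/g2.png

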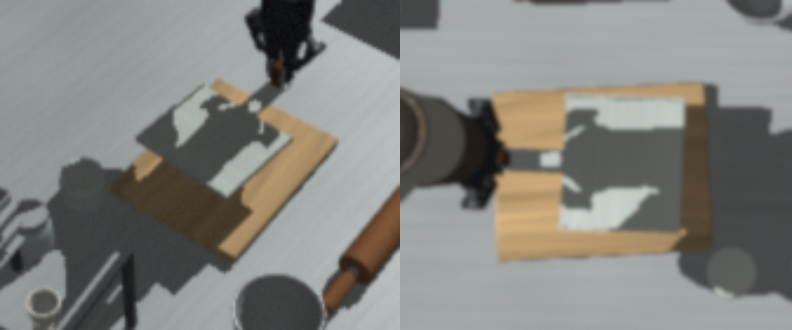

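The grasp is good: the sheet is level to within 0.007 rad and centred on the tool. Next I'll turn it to the rack's yaw and bring it in front of the mouth.

>>> {"op": "drive_tool", "data": {
  "moves": "0 -0.065 0 0 0 0 0;0 -0.065 0 0 0 0 0;0 -0.06 0 -0.015 0 0.01 0;0 0 0 -0.034 0 0.02 0;0 0 0 -0.034 0 0.02 0;0 0 0 -0.034 0 0.02 0;0 0 0 -0.033 0 0.02 0;0 0 0 -0.016 0 0.01 0"
}}

```text
time: 6.2
eef_pos: [0.441, 0.1103, 0.1269]
tool_rot: [0.457, -0.456, -0.538, 0.542]
ft_force: [0.2, -0.1, -2.8]
grip_width: 0.0156
```

>>> {"op": "drive_tool", "data": {
  "moves": "0 0 0 0 0.008 0 0;0 0 0 0 0.008 0 0;0 0 0 0 0.005 0 0;0 0 0 0 0 0 0;0 0 0 0 0 0 0"
}}

```text
time: 6.7
eef_pos: [0.4443, 0.1141, 0.1069]
tool_rot: [0.456, -0.456, -0.54, 0.541]
ft_force: [-0.8, -0.3, -2.7]
grip_width: 0.0153
```

```bash
cat >> meas.py <<'E'
cc=np.array([.5047,-.236]);yaw=-1.401;ex=np.array([np.cos(yaw),np.sin(yaw)]);ey=np.array([-ex[1],ex[0]])
print('TCP in rack',(e[:2]-cc)@ex,(e[:2]-cc)@ey,'yaw err',np.arctan2(f[1],f[0])-yaw)
E
python3 meas.py; python3 -c "
import numpy as np,cv2
a=np.load('scene.npz')['im'];t=np.load('top.npz')['im']
cv2.imwrite('pics/g3.png',np.hstack([cv2.resize(a[110:280,140:340],(400,340)),cv2.resize(t[140:290,130:390],(400,230)) if 0 else cv2.resize(t[130:300,150:350],(400,340))]))"
```

```text
6.7 [0.44425604 0.11414142 0.10689918] [[-0.169, -0.0, -0.986], [0.986, -0.0, -0.169], [-0.0, -1.0, 0.001]] [-0.80910398 -0.27202004 -2.69322357] [ 0.28660987  0.0346232  -0.03697377] 0.015287907118468867
scene floor z at grip 0.08458924251229774 pitch -0.0023521297516171306 roll 0.0003299719619305058 z tcp-floor 0.022309934592189468 1260
  side 1 y at .15 0.0849 slope -0.006 sd 0.0005
  side -1 y at .15 -0.0846 slope 0.005 sd 0.0014
  front 0.22592844711858268
top floor z at grip 0.08517227261799809 pitch -0.0033792367878065317 roll 0.0004456918313191921 z tcp-floor 0.021726904486489118 2588
  side 1 y at .15 0.0832 slope -0.0067 sd 0.0006
  side -1 y at .15 -0.0851 slope -0.0048 sd 0.0006
  front 0.22311050281415834
TCP in rack -0.35532002865712825 -0.0004072658247593827 yaw err 0.00028760196988120157
```

View pics/g3.png

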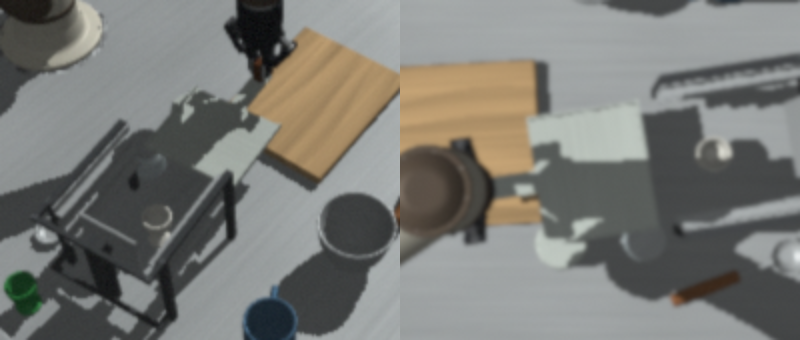

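The sheet is level, about 3 mm above rail height and lined up with the mouth, with the egg cup ahead well below it. I'll insert it slowly.

>>> {"op": "drive_tool", "data": {
  "moves": "0 -0.003 0 -0.005 0 -0.0005 0;0 0 0 -0.01 0 0 0;0 0 0 -0.01 0 0 0;0 0 0 -0.01 0 0 0;0 0 0 -0.01 0 0 0;0 0 0 -0.005 0 0 0;0 0 0 -0.005 0 0 0;0 0 0 -0.005 0 0 0"
}}

```text
time: 7.6
eef_pos: [0.4548, 0.054, 0.1073]
tool_rot: [-0.455, 0.455, 0.541, -0.541]
ft_force: [-0.3, -0.5, -2.6]
grip_width: 0.015
```

>>> {"op": "drive_tool", "data": {
  "moves": "0 0 0 -0.006 0 0 0;0 0 0 -0.006 0 0 0;0 0 0 -0.006 0 0 0;0 0 0 -0.006 0 0 0;0 0 0 -0.006 0 0 0;0 0 0 0 0 0 0"
}}

```text
time: 8.2
eef_pos: [0.4598, 0.0242, 0.1073]
tool_rot: [0.456, -0.455, -0.541, 0.541]
ft_force: [0.1, 1.0, -2.1]
grip_width: 0.0151
```

```bash
python3 meas.py; python3 -c "
import numpy as np,cv2
a=np.load('scene.npz')['im'];t=np.load('top.npz')['im']
cv2.imwrite('pics/g4.png',np.hstack([cv2.resize(a[130:270,140:300],(400,350)),cv2.resize(t[140:280,200:360],(400,350))]))"
```

```text
8.2 [0.45982311 0.02422087 0.10727241] [[-0.17, -0.0, -0.985], [0.985, -0.0, -0.17], [-0.0, -1.0, 0.0]] [ 0.07670251  0.95205159 -2.13221903] [0.33346673 0.01756354 0.01445588] 0.015082418683218158
scene floor z at grip 0.08473338585640822 pitch -0.0001762944697569046 roll -0.002252144526507044 z tcp-floor 0.02253902601998506 1204
  side 1 y at .15 0.0911 slope 0.1108 sd 0.0055
  side -1 y at .15 -0.0849 slope -0.0189 sd 0.0015
  front 0.22613301228037597
top floor z at grip 0.08511950803180199 pitch -0.0024519759150191125 roll -0.0008950662986002694 z tcp-floor 0.022152903844591287 2573
  side 1 y at .15 0.0818 slope -0.0642 sd 0.0042
  side -1 y at .15 -0.0816 slope 0.1059 sd 0.0046
  front 0.22271340157456423
TCP in rack -0.26406205682385026 -0.00025898750568482953 yaw err 0.001182137085051993
```

View pics/g4.png

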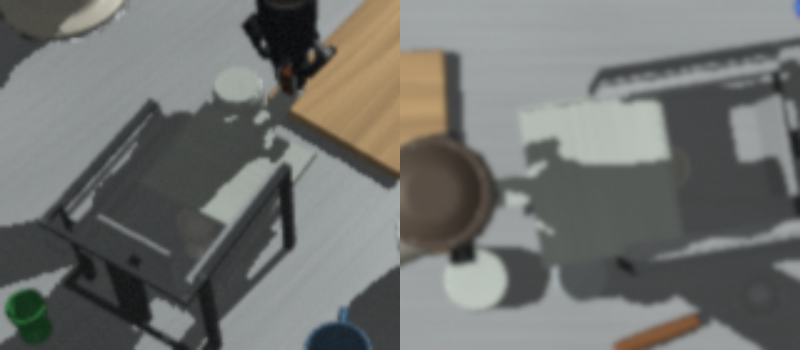

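>>> {"op": "drive_tool", "data": {
  "moves": "0 0 0 -0.006 0 0 0;0 0 0 -0.01 0 0 0;0 0 0 -0.01 0 0 0;0 0 0 -0.01 0 0 0;0 0 0 -0.01 0 0 0;0 0 0 -0.01 0 0 0;0 0 0 -0.006 0 0 0;0 0 0 0 0 0 0"
}}

```text
time: 9.1
eef_pos: [0.4705, -0.0371, 0.1072]
tool_rot: [0.456, -0.456, -0.541, 0.541]
ft_force: [-0.4, -0.1, -2.6]
grip_width: 0.015
```

```bash
python3 - <<'E'
from h import *
o=bot.observe(); e=o['eef_pos']; print(o['time'],e,o['ft_force'],o['torque'])
cc=np.array([.5047,-.236]);yaw=-1.401;ex=np.array([np.cos(yaw),np.sin(yaw)]);ey=np.array([-ex[1],ex[0]])
print('TCP rack',(e[:2]-cc)@ex,(e[:2]-cc)@ey)
for n in('top','scene'):
    im,d,c=grab(n); W=world(d,c); x=(W[...,:2]-cc)@ex; y=(W[...,:2]-cc)@ey; Z=W[...,2]
    # plate front profile and sheet floor profile
    for z0,z1 in((.095,.12),(.12,.15),(.15,.162)):
        p=(abs(y)<.04)&(x>.03)&(x<.11)&(Z>z0)&(Z<z1); print(n,z0,p.sum(),np.percentile(x[p],[5,25,50]).round(4) if p.any() else '')
    s=(abs(y)<.04)&(Z>.076)&(Z<.094)&(x>-.1); print(' sheet front x',np.percentile(x[s],[98,100]),np.median(Z[s]))
E
```

```text
9.1 [ 0.47048374 -0.03706299  0.10723412] [-0.3806325  -0.09531403 -2.64203277] [ 0.3393186   0.10289918 -0.00456567]
TCP rack -0.20185805453757494 -0.0001075035853832021
top 0.095 85 [0.0603 0.0607 0.0611]
top 0.12 133 [0.0601 0.0608 0.0613]
top 0.15 63 [0.0603 0.0608 0.0616]
 sheet front x [0.06077554 0.26303516] 0.08470151711120955
scene 0.095 93 [0.0656 0.0667 0.0874]
scene 0.12 148 [0.0654 0.0663 0.0672]
scene 0.15 59 [0.0657 0.0664 0.067 ]
 sheet front x [0.10190619 0.10511303] 0.08452276791157143
```

>>> {"op": "drive_tool", "data": {
  "moves": "0 0 0 -0.005 0 0 0;0 0 0 -0.006 0 0 0;0 0 0 -0.006 0 0 0;0 0 0 -0.005 0 0 0;0 0 0 -0.004 0 0 0;0 0 0 -0.003 0 0 0;0 0 0 -0.001 0 0 0;0 0 0 0 0 0 0"
}}

```text
time: 10.0
eef_pos: [0.4756, -0.0659, 0.1073]
tool_rot: [-0.455, 0.455, 0.541, -0.541]
ft_force: [0.4, 0.8, -2.6]
grip_width: 0.0151
```

>>> {"op": "drive_tool", "data": {
  "moves": "0 0 0 -0.001 0 0 0;0 0 0 -0.001 0 0 0;0 0 0 -0.001 0 0 0;0 0 0 -0.001 0 0 0;0 0 0 -0.001 0 0 0;0 0 0 0 0 0 0"
}}

```text
time: 10.6
eef_pos: [0.4764, -0.0708, 0.1073]
tool_rot: [-0.455, 0.455, 0.541, -0.541]
ft_force: [0.0, -0.4, -1.9]
grip_width: 0.0153
```

>>> {"op": "drive_tool", "data": {
  "moves": "0 0 0 -0.001 0 0 0;0 0 0 -0.001 0 0 0;0 0 0 0 0 0 0"
}}

```text
time: 10.9
eef_pos: [0.4768, -0.0728, 0.1073]
tool_rot: [0.455, -0.455, -0.541, 0.541]
ft_force: [0.5, 0.4, -2.2]
grip_width: 0.0153
```

>>> {"op": "drive_tool", "data": {
  "moves": "0 0 0 -0.001 0 0 0;0 0 0 -0.001 0 0 0;0 0 0 0 0 0 0"
}}

```text
time: 11.2
eef_pos: [0.4771, -0.0747, 0.1073]
tool_rot: [0.455, -0.455, -0.541, 0.541]
ft_force: [0.6, -0.4, -1.0]
grip_width: 0.0151
```

>>> {"op": "drive_tool", "data": {
  "moves": "0 0 0 -0.001 0 0 0;0 0 0 0 0 0 0"
}}

```text
time: 11.4
eef_pos: [0.4773, -0.0757, 0.1073]
tool_rot: [0.455, -0.455, -0.541, 0.541]
ft_force: [0.3, -0.5, -1.6]
grip_width: 0.0154
```

>>> {"op": "drive_tool", "data": {
  "moves": "0 0 0 -0.001 0 0 0;0 0 0 0 0 0 0"
}}

```text
time: 11.6
eef_pos: [0.4776, -0.0763, 0.1073]
tool_rot: [-0.455, 0.455, 0.541, -0.541]
ft_force: [0.3, 3.5, -1.2]
grip_width: 0.0151
```

>>> {"op": "drive_tool", "data": {
  "moves": "0 0 0 -0.0005 0 0 0;0 0 0 0 0 0 0;0 0 0 0 0 0 0"
}}

```text
time: 11.9
eef_pos: [0.4776, -0.0768, 0.1073]
tool_rot: [-0.455, 0.455, 0.541, -0.541]
ft_force: [-1.8, 5.3, -1.1]
grip_width: 0.0152
```

>>> {"op": "drive_tool", "data": {
  "moves": "0 0 0 0 0.0005 0 0;0 0 0 0 0.0005 0 0;0 0 0 0 0.0005 0 0;0 0 0 0 0 0 0;0 0 0 0 0 0 0"
}}

```text
time: 12.4
eef_pos: [0.4777, -0.0768, 0.1061]
tool_rot: [-0.455, 0.455, 0.541, -0.541]
ft_force: [-1.2, 5.9, -0.1]
grip_width: 0.0156
```

>>> {"op": "drive_tool", "data": {
  "moves": "0 0 0 0 0.0005 0 0;0 0 0 0 0 0 0;0 0 0 0 0 0 0"
}}

```text
time: 12.7
eef_pos: [0.4777, -0.0768, 0.1057]
tool_rot: [-0.455, 0.455, 0.541, -0.541]
ft_force: [-1.7, 6.8, 1.4]
grip_width: 0.0152
```

It's pressing at about 6 N and just resting on the rails. Releasing.

>>> {"op": "drive_tool", "data": {
  "moves": "0 0 0 0 0 0 0.25;0 0 0 0 0 0 0.5;0 0 0 0 0 0 0.6;0 0 0 0 0 0 0.6;0 0 0 0 0 0 0.6"
}}

```text
time: 13.2
eef_pos: [0.4776, -0.0773, 0.1054]
tool_rot: [0.455, -0.455, -0.541, 0.541]
ft_force: [0.0, 0.5, 0.1]
grip_width: 0.0511
```

>>> {"op": "drive_tool", "data": {
  "moves": "0 0 0 0 -0.01 0 0.6;0 0 0 0 -0.02 0 0.6;0 0 0 0 -0.03 0 0.6;0 0 0 0.01 -0.03 0 0.6;0 0 0 0.04 -0.03 0 0.6;0 0 0 0.04 -0.02 0 0.6;0 0 0 0.04 0 0 0.6;0 0 0 0.04 0 0 0.6"
}}

```text
time: 14.0
eef_pos: [0.4483, 0.0919, 0.2472]
tool_rot: [-0.455, 0.456, 0.542, -0.54]
ft_force: [-0.1, 0.3, -0.7]
grip_width: 0.0509
```

```bash
python3 - <<'E'
from h import *
o=bot.observe(); e=o['eef_pos']; print(o['time'],e,o['ft_force'],o['grip_width'])
cc=np.array([.5047,-.236]);yaw=-1.401;ex=np.array([np.cos(yaw),np.sin(yaw)]);ey=np.array([-ex[1],ex[0]])
for n in('top','scene'):
    im,d,c=grab(n); W=world(d,c); x=(W[...,:2]-cc)@ex; y=(W[...,:2]-cc)@ey; Z=W[...,2]
    p=(abs(y)<.04)&(x>.03)&(x<.11)&(Z>.1)&(Z<.16); print(n,'plate',np.percentile(x[p],[5,25,50]).round(4))
    s=(abs(y)<.06)&(x>-.07)&(x<.04)&(Z>.07)&(Z<.095); A=np.c_[x[s],y[s],np.ones(s.sum())]; print(' floor',np.linalg.lstsq(A,W[s][:,2],rcond=None)[0])
    b=(abs(y)<.06)&(abs(y)>.02)&(x<0)&(x>-.14)&(Z>.07)&(Z<.095); print(' rear edge',[round(x[b&(abs(y-a)<.006)].min(),4) for a in(-.05,-.03,.03,.05)])
    g=(abs(y)<.03)&(x>-.2)&(x<-.13)&(Z>.108)&(Z<.13); print(' grip',[np.percentile(q[g],[3,50,97]).round(4) for q in(x,y,Z)])
a=np.load('scene.npz')['im'];t=np.load('top.npz')['im']
cv2.imwrite('pics/g5.png',np.hstack([cv2.resize(a[130:290,140:320],(400,350)),cv2.resize(t[100:300,190:400],(400,380))[:350]]))
E
```

```text
14.0 [0.44825256 0.09185616 0.24724334] [-0.14695953  0.30837226 -0.71502872] 0.050887358062315445
top plate [0.0605 0.061  0.0615]
 floor [0.00439333 0.00164596 0.0821448 ]
 rear edge [np.float64(-0.0888), np.float64(-0.089), np.float64(-0.0888), np.float64(-0.0887)]
 grip [array([-0.1733, -0.1645, -0.1554]), array([-0.0073,  0.0004,  0.0071]), array([0.1179, 0.1211, 0.1255])]
scene plate [0.0659 0.0667 0.0678]
 floor [ 0.00362292 -0.00308914  0.08205845]
 rear edge [np.float64(-0.0874), np.float64(-0.0866), np.float64(-0.0863), np.float64(-0.0857)]
 grip [array([-0.1702, -0.1588, -0.1502]), array([-0.0057,  0.003 ,  0.0088]), array([0.1097, 0.1201, 0.1257])]
```

View pics/g5.png

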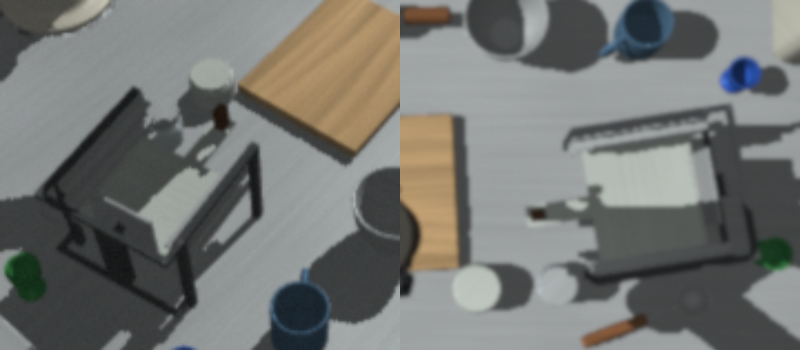

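```bash
python3 -c "
from station import bot
print(bot.finish_job(),bot.observe()['time'])"
```

```text
the job is handed in; nothing more can be done
the job is handed in; nothing more can be done
```

The baking sheet is on the lowest pair of rails, against the back plate and released, and the job is handed in. I chose the lowest pair because the egg cup was the item standing in the rack.

- **Pick-up:** I gripped the sheet at 60 N and lifted it. It stayed level to within 0.01 rad. I then turned it to the rack's angle and slid it in about 3 mm above the rails.
- **Push:** The first sign of contact with the plate was 3.5 N. It was held at about 5 to 7 N, then lowered onto the rails and let go.
- **Final position:** The underside is at 78 mm with a tilt under 0.005 rad. The top camera puts the sheet's leading edge within about 1 mm of the plate and the grip 0.4 mm off the rack's middle line.
- **Everything else:** The arm is clear, at about 14 s of the 56 s allowed. Nothing else looked moved in the last picture, but I only checked that by eye.

**Disagreements:** The scene camera places things differently from the top camera: the plate by 5 to 6 mm, the sheet's rear edge by 2 to 3 mm and the grip sideways by about 3 mm. By its figures the leading edge would be about 3 mm short of the plate, still inside the 5 mm limit. I relied on the top camera, which agrees with where the contact force was felt. The rack also measured about 105 mm either way from its centre along its depth, not the stated 90 mm, but this did not affect the job.

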